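# Torque the boiler plug with the click wrench

## Task

Take the click wrench from its wooden rest, fit its socket fully down over the square-headed plug on top of the small boiler and tighten the plug (clockwise) until the wrench clicks, stopping at once so that the plug is not overtightened. Then lift the wrench off and lay it back in its rest as it was, without disturbing the cup, the tamper or the brush.

Things in the scene. Friction and masses are not known exactly. Their poses are not given: they have to be found in the camera images.
- wrench: Steel click wrench, 0.38 kg, 264 mm long. Origin: middle of the socket's mouth, its lowest point; z up, handle along -x. Round head 48 mm across, top 43 mm above the origin. Handle: flat-sided 18 x 18 mm bar, centre line 29 mm above the origin, bare from 24 to 174 mm behind it, then a rubber sleeve 26 wide, 24 high to 240 mm.
- wrench_grip (a point): Where to hold it: centre of the bare bar, 100 mm behind the socket's axis, near the centre of mass; axes as wrench. At the set torque (about 1.4 N m: up to 14 N sideways here) the clutch in the head breaks over: resistance drops suddenly to about a third while the handle runs on 0.14 rad; then the wrench is solid again and drives the plug further. Unloaded, it snaps back.
- socket_mouth (a point): Middle of the socket's mouth, same point as the wrench's origin; its axes turn with the socket, which turns in the head only at the click. Square hole facing down, 32 mm across flats, 14 mm deep; outside 41 mm square. Two of its flats face along its x, which lies along the wrench's x before the click. It has about 5 degrees of play either way on the plug.
- plug_top (a point): Middle of the brass plug's top, z up, 104 mm above the counter. Head 30 mm square, 16 high, top 4 mm stepped in to 26 square; two sides face along x, so a wrench fits every 90 degrees. Seated, the socket's mouth is 14 mm below this. Turning clockwise from above gets steadily harder; the click comes after 20 to 55 degrees, each time different. It stays where it is left.
- washer_top (a point): Middle of the top of the copper washer (48 mm across, 2.5 mm thick) under the plug. It sinks 0.5 mm per radian of tightening, too little to read while working; it tells how tight the plug was made.
- boiler: Small copper boiler with brass lid, fixed, on a 140 mm square base plate 8 mm thick. Origin: centre of the underside, z up. Body 104 mm across, lid 120 mm across, lid top at 85 mm; the plug is in the middle of the lid.
- rest: Wooden rest, fixed: board 220 x 90 x 6 mm with two saddles 55 mm either side of the middle along x, 16 mm thick, floors 36 mm above the counter, cheeks 12 mm higher, 26 mm apart. Origin: centre of the underside. The wrench lies along x, head beyond the +x end, grip point over the rest's origin, wrench origin 16 mm above the counter.
- cup: White coffee cup, 68 mm across, 62 mm high; leave alone. Origin: centre of underside.
- tamper: Steel coffee tamper, 54 mm across, 74 mm high; leave alone. Origin: centre of underside.
- brush: Wooden brush lying bristles down, 85 x 30 x 40 mm; leave alone. Origin: centre of underside.
Not all that is in view belongs to the job. Of the things like the rest, leave any that is green, orange or pink; of the rest the larger one is meant.

How it is judged:
By the outcome, as a careful person would: the job done as asked, in the order asked, and still so for the second after the job is handed in, with the robot touching nothing.
It also fails if it takes over 64 s, if anything falls off the work surface, if the arm or the gripper's body presses on something with over 40 N, if the wrist force passes 120 N, or if a joint passes its speed limit or range.

## Robot

A 6-joint arm with a two-finger parallel gripper is mounted at the origin on the work surface. World frame = base frame: x ahead of the robot, y to its left, z up, the work surface at z = 0. Lengths are in mm, angles in rad, forces in N, time in s.
With the tool pointing down it reaches from about 350 to 775 mm from the base axis. Payload 7.3 kg.
Tool frame: the origin (TCP) lies at the very end of the fingers, on their centre line; the grasp point (between the pads) lies 19 mm behind it; x points along the fingers, z is the direction in which the jaws open and shut, and the axes are right-handed (so a half turn about x gives the same grasp; the last joint's range is limited). The gripper opens to 92 mm and grips with 3 to 60 N. Pads are 19 mm wide; open, the fingers measure 130 mm over their backs; the gripper's body (75 mm by 190 mm) begins 47 mm behind the grasp point.
Start: joints at [-1.367, 0.342, 1.524, -0, 1.275, -0.146], TCP at [179.946, -493.222, 187.641] pointing down, gripper open.
Joint ranges: [-2.53, 2.53], [-0.77, 2.02], [0.04, 2.7], [-1, 4.14], [0.28, 2.66], [-3.11, 3.11]. Speed limits (rad/s): [2.57, 2.57, 3.14, 3.14, 3.14, 3.14].

## Interface

Orientations are given as [roll, pitch, yaw] about the fixed x, y, z axes, in that order (R = Rz(yaw) Ry(pitch) Rx(roll)).
In Python, from plant import * gives the robot as it stands.
- The arm moves only by the tool carry_out, never from a script. Its argument "rows" is a list of rows, each a list of 4 numbers: the shift along the world's x, y, z in mm, then the turn about the world's z in degrees. In form: [[x, y, z, twist], ...]. A call has 1 to 20 rows; each row is the pose to reach, as a shift and turn from the pose measured when the call began; what a row does not reach only later rows make up. A row lasts 1/12 s, in which the tool goes at most 41.7 mm and 7.16 degrees, less where a joint would pass 70% of its speed; a pose out of reach is approached as far as the arm can. A call with a gripper value outside its range is refused whole. "hand" is the finger opening in mm, from 0 to 91.8, set as the call begins (left out, the last holds). The fingers move at their own pace and stop on an object; the grip force is fixed at half the most. Time passes only in rows, so rows that repeat a pose let the fingers close. It gives the time, the measured TCP pose, the force and the opening at its end, in the units of the state.
- get_obs(): the state, without advancing time (a new reading comes with each control period).
- capture(name): name is "scene" or "top" or "wrist"; returns the picture (420x560x3 uint8, red, green, blue); there is no depth.
- camera_info(name): a dict with "camera_matrix" (3x3 intrinsics, pixels), "pose" (4x4, takes a point from camera to world coordinates); the wrist camera has in their place "mount" (4x4, takes a point from camera to tool coordinates, whose origin is the TCP and whose axes are the tool frame's). Camera axes: x right, y down, z forward; pixel columns grow to the right and rows downward; lengths in mm; the calibration is good to about 2 mm. The wrist camera is an equidistant fisheye: a pixel r from the principal point sees the ray r / f radians off the axis. A picture is of the moment at which its call begins: read the wrist's pose just before it. camera_info takes no time and is no camera call.
- close_job(): hands the job in, once; it reports no verdict.
The state is a dict: "time": time; "joint_positions": joint angles; "dq": joint speeds; "tau": joint torques, N m; "tool_pos": TCP position; "tcp_rot": TCP orientation; "contact_force": force on the tool from outside, world axes, zero at the start; "moment": the same for the moment, N m; "grip_width": finger opening in mm.
Only numpy, scipy, OpenCV 4.12 (cv2) and the standard library are available. Lean on these libraries where they do the work, as an engineer would, in place of code of your own. Each camera call takes 0.05 s, during which the arm holds its last target. There are 200 camera calls.

## Working session

There is one attempt and no reset: what is moved stays moved. The work goes in short steps, Python scripts to look and compute and a tool call to move; the robot and the scene stay as the last step left them, time stands still between calls to the robot, and variables do not carry over. Pictures are saved under pics/ and viewed, about 8 in all and at most 12, crops included, and the job is handed in when it is done.

Besides the shell and the picture viewer there is one more tool, called as a command line: name --pt "numbers of a row" for each row, then --argument value for the rest. carry_out: Moves the arm, as the interface text tells. Its arguments: {"type":"object","properties":{"rows":{"type":"array"},"hand":{"type":"number"}},"required":["rows"]}

```bash
mkdir -p pics; ls
python3 - <<'E'
from plant import *
import cv2,numpy as np
print(get_obs())
for n in("scene","top"):
    im=capture(n); cv2.imwrite(f"pics/{n}0.png",im[:,:,::-1]); 
    i=camera_info(n); print(n,np.round(i["camera_matrix"],1).tolist(),np.round(i["pose"],3).tolist())
i=camera_info("wrist");print({k:np.round(v,3).tolist() if not isinstance(v,str) else v for k,v in i.items()})
E
```

```text
pics
{'time': 0.0, 'joint_positions': array([-1.36699131e+00,  3.42709437e-01,  1.52500751e+00,  1.50131557e-06,
        1.27541597e+00, -1.46021873e-01]), 'dq': array([-1.65868757e-03, -8.31772095e-04, -2.20655026e-04, -7.38065376e-05,
        2.09517416e-04,  2.59933539e-03]), 'tau': array([-4.17937583e-03, -4.31251431e+01, -2.44222945e+01,  7.14008510e-02,
        5.59939002e-02, -9.72220278e-05]), 'tool_pos': array([ 179.85082124, -492.7346034 ,  186.95523267]), 'tcp_rot': array([2.99463872, 1.56925606, 1.77366885]), 'contact_force': array([-0.15541601, -0.38308971, -0.51525573]), 'moment': array([0.01457191, 0.03739823, 0.01957565]), 'grip_width': 91.71858732204416}
scene [[457.9, 0.0, 277.4], [0.0, 457.9, 210.0], [0.0, 0.0, 1.0]] [[0.466, 0.536, -0.704, 1308.406], [0.885, -0.302, 0.355, -480.187], [-0.022, -0.788, -0.615, 782.381], [0.0, 0.0, 0.0, 1.0]]
top [[432.8, 0.0, 277.5], [0.0, 432.8, 205.6], [0.0, 0.0, 1.0]] [[-0.017, -0.998, 0.06, 457.792], [-1.0, 0.017, -0.008, -81.427], [0.007, -0.061, -0.998, 1210.718], [0.0, 0.0, 0.0, 1.0]]
{'camera_matrix': [[325.192, 0.0, 276.771], [0.0, 325.192, 212.583], [0.0, 0.0, 1.0]], 'mount': [[0.0, -0.303, 0.953, -196.748], [-0.0, -0.953, -0.303, 82.732], [1.0, -0.0, -0.0, 0.754], [0.0, 0.0, 0.0, 1.0]]}
```

View pics/top0.png

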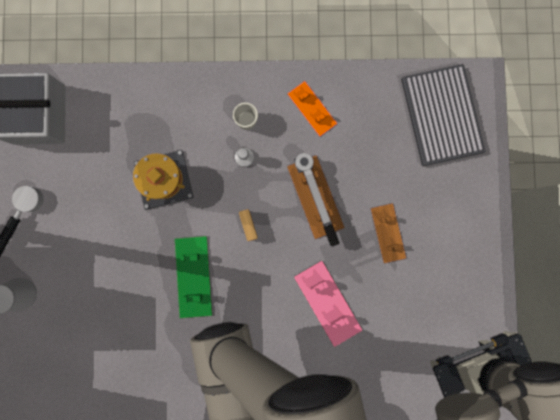

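View pics/scene0.png

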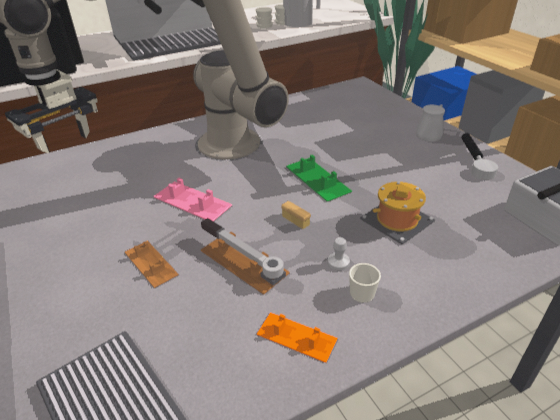

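```bash
cat > h.py <<'E'
from plant import *
import cv2,numpy as np
from scipy.spatial.transform import Rotation as R
def ray(n,uv,obs=None):
    i=camera_info(n);K=np.array(i["camera_matrix"])
    d=np.array([(uv[0]-K[0,2])/K[0,0],(uv[1]-K[1,2])/K[1,1]])
    if n=="wrist":
        r=np.hypot(*d);v=np.array([*(d/max(r,1e-9)*np.sin(r)),np.cos(r)])
        T=np.eye(4);T[:3,:3]=R.from_euler("xyz",obs["tcp_rot"]).as_matrix();T[:3,3]=obs["tool_pos"]
        P=T@np.array(i["mount"])
    else: v=np.array([*d,1]);P=np.array(i["pose"])
    return P[:3,3],P[:3,:3]@v
def onz(n,uv,z,obs=None):
    o,v=ray(n,uv,obs);return o+v*(z-o[2])/v[2]
def proj(n,p,obs=None):
    i=camera_info(n);K=np.array(i["camera_matrix"])
    if n=="wrist":
        T=np.eye(4);T[:3,:3]=R.from_euler("xyz",obs["tcp_rot"]).as_matrix();T[:3,3]=obs["tool_pos"];P=T@np.array(i["mount"])
    else: P=np.array(i["pose"])
    c=P[:3,:3].T@(np.asarray(p,float)-P[:3,3])
    if n=="wrist":
        s=np.hypot(c[0],c[1]);t=np.arctan2(s,c[2]);c=np.array([c[0]/s*t,c[1]/s*t,1])
    return (K@(c/c[2]))[:2]
E
python3 - <<'E'
from h import *
im=cv2.imread("pics/top0.png")
a=cv2.resize(im[130:260,270:420],None,fx=4,fy=4,interpolation=cv2.INTER_CUBIC)[:,:]
b=cv2.resize(im[140:220,120:200],None,fx=5,fy=5,interpolation=cv2.INTER_CUBIC)
a=cv2.resize(a,(450,390)); c=np.zeros((400,800,3),np.uint8);c[:390,:450]=a;b=cv2.resize(b,(340,340));c[:340,455:795]=b
cv2.imwrite("pics/c1.png",c)
for p,z in(((304,161),59),((333,240),57),((317,197),6),((155,176),104),((245,157),74),((245,115),62),((248,225),40),((388,233),6)):print(p,onz("top",p,z).round(1))
E
```

```text
(304, 161) [ 646.3 -163.5   59. ]
(333, 240) [ 433.6 -236.4   57. ]
(317, 197) [ 553.  -201.5    6. ]
(155, 176) [606.3 223.2 104. ]
(245, 157) [657.1  -6.4  74. ]
(245, 115) [773.2  -7.   62. ]
(248, 225) [477.6  -9.9  40. ]
(388, 233) [ 449.3 -397.     6. ]
```

View pics/c1.png

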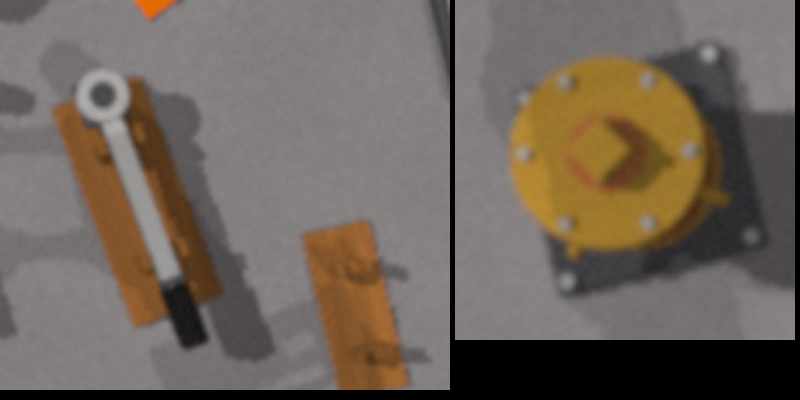

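The larger brown rest, around top-view pixel (317,197), holds the wrench, so it is the one meant. The smaller brown one at (388,233) and the green (193,277), orange (312,108) and pink (328,303) ones are to be left. The plug is at about (154,175), roughly (606,223) in world coordinates.

Run:
```python
from h import *
o=get_obs();M=R.from_euler("xyz",o["tcp_rot"]).as_matrix();print(M.round(3))
print("jaw yaw",np.degrees(np.arctan2(M[1,2],M[0,2])))
```

```text
[[-0.     0.939  0.343]
 [ 0.001  0.343 -0.939]
 [-1.     0.    -0.001]]
jaw yaw -69.95768997143605
```

carry_out --pt "30 24 1 0" --pt "60 48 2 0" --pt "90 72 3 0" --pt "120 96 4 0" --pt "150 120 5 0" --pt "180 144 6 0" --pt "210 168 7 0" --pt "240 192 8 0" --pt "270 216 9 0" --pt "300 240 10 -0.5" --pt "330 264 10 -0.8" --pt "355 285 10 -1" --pt "371 297 10 -1" --pt "371 297 10 -1" --pt "371 297 10 -1" --hand 60

```text
time: 1.35
tool_pos: [551.0, -194.9, 196.2]
tcp_rot: [-2.684, 1.568, 2.363]
contact_force: [-0.5, -0.5, 0.9]
grip_width: 60.0
```

Run:
```python
from h import *
o=get_obs();im=capture("wrist");cv2.imwrite("pics/w1.png",im[:,:,::-1])
np.save("o1.npy",o,allow_pickle=True)
print(o["time"],o["tool_pos"].round(1),o["contact_force"].round(1))
M=R.from_euler("xyz",o["tcp_rot"]).as_matrix();print("jaw yaw",np.degrees(np.arctan2(M[1,2],M[0,2])))
```

```text
1.35 [ 551.  -194.9  196.2] [-0.5 -0.5  0.9]
jaw yaw -70.82766029105801
```

View pics/w1.png

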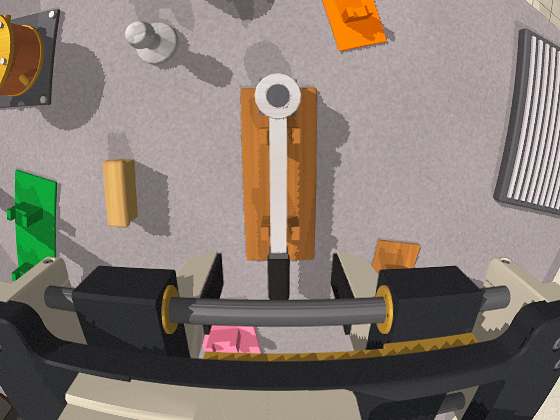

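The head is at (278,96), the bar runs down to (279,253), and the open fingers straddle it.

Run:
```python
from h import *
o=np.load("o1.npy",allow_pickle=True).item();im=cv2.imread("pics/w1.png")
hsv=cv2.cvtColor(im,cv2.COLOR_BGR2HSV);m=((hsv[...,1]<45)&(hsv[...,2]>170)).astype(np.uint8)
P=[]
for r in list(range(135,250,6)):
    c=np.where(m[r,262:300])[0]+262
    if 8<len(c)<24:P.append(onz("wrist",(c.mean(),r),54,o)[:2])
    if r%5==0:print(r,c.min(),c.max(),np.linalg.norm(onz("wrist",(c.min(),r),54,o)-onz("wrist",(c.max()+1,r),54,o)))
P=np.array(P);vx,vy,x0,y0=cv2.fitLine(P.astype(np.float32),cv2.DIST_HUBER,0,.01,.01).ravel();a=np.degrees(np.arctan2(vy,vx));print("bar yaw",a,"pt",x0,y0)
hm=m.copy();hm[118:]=0;hm[:70]=0;hm[:,:250]=0;hm[:,305:]=0
cs,_=cv2.findContours(hm,cv2.RETR_EXTERNAL,cv2.CHAIN_APPROX_NONE);c=max(cs,key=cv2.contourArea)
q=np.array([onz("wrist",p,59,o)[:2] for p in c[:,0]],np.float32);print("head",cv2.minEnclosingCircle(q))
(cx,cy),_=cv2.minEnclosingCircle(q);u=np.array([vx,vy])*np.sign(vx)
print("grip from head",np.array([cx,cy])-100*u)
for r in range(248,260):print(r,hsv[r,279],onz("wrist",(279,r),54,o)[:2].round(1), (np.array([cx,cy])-onz("wrist",(279,r),54,o)[:2])@u)
```

```text
135 269 286 18.62994057183452
165 270 286 17.891681636251075
195 270 285 17.224438746150042
225 271 285 16.621351427231378
bar yaw 19.342089 pt 534.90015 -202.16223
head ((653.2305908203125, -164.751953125), 30.3880615234375)
grip from head [ 558.87480164 -197.87271881]
248 [ 14  13 224] [ 488.1 -219.8] 174.0062204582424
249 [  7  10 224] [ 487.  -220.2] 175.25545018203644
250 [ 13  14 225] [ 485.8 -220.6] 176.50812477641142
251 [  8  13 218] [ 484.6 -221. ] 177.76428230015588
252 [  6  14 187] [ 483.4 -221.4] 179.02396115610108
253 [163  15 122] [ 482.2 -221.9] 180.28720009625755
254 [ 0 11 91] [ 481.  -222.3] 181.55403822703056
255 [  0  13 102] [ 479.8 -222.7] 182.8245150145159
256 [162  13 102] [ 478.6 -223.1] 184.0986702898782
257 [165  10 103] [ 477.4 -223.5] 185.376544254813
258 [120   3  98] [ 476.2 -224. ] 186.6581774870935
259 [171  53  34] [ 475.  -224.4] 187.94361094620558
```

carry_out --pt "1 -1 -25 0.2" --pt "1.6 -1.1 -55 0.2" --pt "1.6 -1.1 -85 0.2" --pt "1.6 -1.1 -115 0.2" --pt "1.6 -1.1 -140 0.2" --pt "1.6 -1.1 -158 0.2" --pt "1.6 -1.1 -169 0.2" --pt "1.6 -1.1 -171 0.2" --pt "1.6 -1.1 -171 0.2"

```text
time: 2.15
tool_pos: [551.4, -197.6, 25.4]
tcp_rot: [-2.552, 1.568, 2.495]
contact_force: [-0.1, 0.4, -0.7]
grip_width: 60.0
```

carry_out --pt "0 0 0 0" --pt "0 0 0 0" --pt "0 0 0 0" --pt "0 0 0 0" --pt "0 0 0 0" --pt "0 0 0 0" --hand 0

```text
time: 2.65
tool_pos: [551.6, -197.6, 25.8]
tcp_rot: [-2.599, 1.569, 2.449]
contact_force: [0.2, -0.2, 0.3]
grip_width: 24.7
```

carry_out --pt "0 0 0 0" --pt "0 0 0 0" --pt "0 0 0 0" --pt "0 0 0 0"

```text
time: 2.98
tool_pos: [551.6, -197.5, 25.8]
tcp_rot: [-2.578, 1.568, 2.471]
contact_force: [-0.3, -0.7, -0.0]
grip_width: 1.3
```

Run:
```python
from h import *
o=get_obs();print(o["grip_width"],o["contact_force"],o["tool_pos"]);np.save("o2.npy",o,allow_pickle=True)
a=capture("wrist");b=capture("scene")
c=np.hstack([cv2.resize(a[150:420,130:430],(400,360)),cv2.resize(b[190:310,170:320],(400,320))[:360] if 0 else cv2.resize(b[190:310,170:303],(400,360))])
cv2.imwrite("pics/w2.png",c[:,:,::-1]);cv2.imwrite("pics/w2full.png",a[:,:,::-1]);cv2.imwrite("pics/s2full.png",b[:,:,::-1])
```

```text
1.2860675313585839 [-0.33158085 -0.70113957 -0.03672828] [ 551.61211016 -197.51994058   25.75057343]
```

View pics/w2.png

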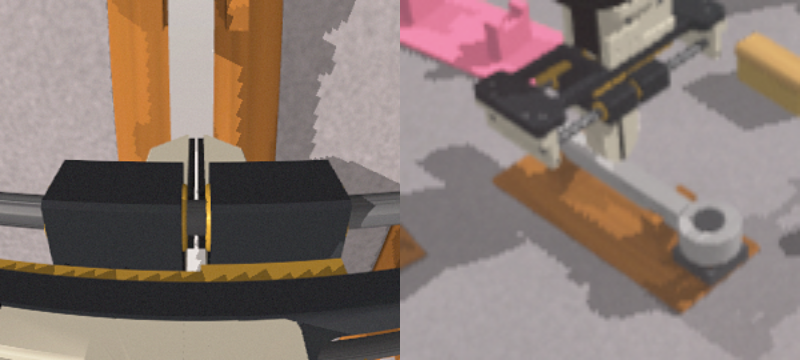

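Run:
```python
from h import *
o=np.load("o2.npy",allow_pickle=True).item()
for dz in (0,10,20,28,40):
  s=proj("scene",[551.6,-197.5,25.8+dz]);print(dz,s.round(1),"crop",[400+(s[0]-170)*400/133,(s[1]-190)*3])
for p in([551.6,-197.5,54],[552.6,-196,54]):print("wrist",proj("wrist",p,o))
a=cv2.imread("pics/w2full.png")[230:350,200:360];b=cv2.imread("pics/s2full.png")[215:275,200:290]
cv2.imwrite("pics/w3.png",np.hstack([cv2.resize(a,(480,400),interpolation=2),cv2.resize(b,(320,400) if 0 else (320,213),interpolation=2)[:400] if 0 else cv2.copyMakeBorder(cv2.resize(b,(320,213),interpolation=2),0,187,0,0,0)]))
```

```text
0 [241.6 253.9] crop [np.float64(615.295527251706), np.float64(191.7723353231268)]
10 [241.3 250.9] crop [np.float64(614.4123476980443), np.float64(182.59965308004004)]
20 [241.  247.8] crop [np.float64(613.5191690684339), np.float64(173.32312066739112)]
28 [240.8 245.3] crop [np.float64(612.797312198951), np.float64(165.82593205913508)]
40 [240.4 241.5] crop [np.float64(611.7021275651842), np.float64(154.45136999935445)]
wrist [275.43828694 260.96012917]
wrist [273.53795025 258.71558234]
```

View pics/w3.png

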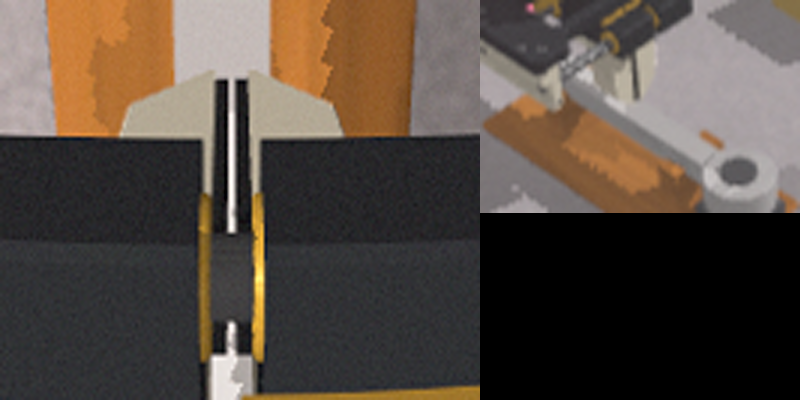

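Run:
```python
from h import *
o=np.load("o2.npy",allow_pickle=True).item()
g=get_obs();print(g["joint_positions"].round(4),g["tool_pos"].round(1),g["grip_width"],g["tau"].round(1))
hsv=cv2.cvtColor(cv2.imread("pics/w2full.png"),cv2.COLOR_BGR2HSV);m=(hsv[...,1]<45)&(hsv[...,2]>130)
for r in(160,200,230):
    k=np.where(~m[r])[0];l=k[k<272].max()+1;h=k[k>272].min()
    print(r,l,h,[(z,round(np.linalg.norm(onz("wrist",(l,r),z,o)-onz("wrist",(h,r),z,o)),1)) for z in(30,45,54,60)], onz("wrist",((l+h)/2,r),54,o).round(1))
s=cv2.imread("pics/s2full.png");print("tip projected in wrist", proj("wrist",o["tool_pos"],o))
for d in (0,19):
  M=R.from_euler("xyz",o["tcp_rot"]).as_matrix()
  print([proj("wrist",o["tool_pos"]-M[:,0]*d+M[:,1]*y,o).round(1).tolist() for y in(-9.5,0,9.5)])
```

```text
[-4.7500e-01  6.1980e-01  1.5485e+00  6.0000e-04  9.7560e-01  7.5990e-01] [ 551.6 -197.5   25.7] 0.09153337155549869 [  0.  -52.5 -20.2   0.1  -0.   -0. ]
160 256 290 [(30, np.float64(20.3)), (45, np.float64(18.7)), (54, np.float64(17.7)), (60, np.float64(17.1))] [ 606.  -177.3   54. ]
200 257 290 [(30, np.float64(20.3)), (45, np.float64(18.7)), (54, np.float64(17.7)), (60, np.float64(17.1))] [ 585.6 -184.6   54. ]
230 258 290 [(30, np.float64(20.3)), (45, np.float64(18.7)), (54, np.float64(17.7)), (60, np.float64(17.1))] [ 569.4 -190.5   54. ]
tip projected in wrist [275.72919001 241.9155431 ]
[[275.8, 255.0], [275.7, 241.9], [275.7, 228.3]]
[[275.7, 268.1], [275.6, 254.1], [275.6, 239.6]]
```

Run:
```python
from h import *
a=cv2.imread("pics/w1.png");b=cv2.imread("pics/scene0.png")
o1=np.load("o1.npy",allow_pickle=True).item()
o0=dict(tool_pos=np.array([179.85,-492.73,186.96]),tcp_rot=np.array([2.99463872, 1.56925606, 1.77366885]))
A=cv2.resize(a[200:320,190:370],None,fx=3,fy=3,interpolation=2);S=5;B=cv2.resize(b[80:160,0:50*2],None,fx=4,fy=4,interpolation=2)[:, :400]
cols={0:(0,0,255),20:(0,255,0),40:(255,0,0)}
for d,c in cols.items():
  for s in(-1,1):
    for y in(-9.5,9.5):
      M=R.from_euler("xyz",o1["tcp_rot"]).as_matrix();p=proj("wrist",o1["tool_pos"]-M[:,0]*d+M[:,1]*y+M[:,2]*30*s,o1);print("w",d,s,y,p.round(0))
      cv2.circle(A,tuple(int(v) for v in((p-[190,200])*3)),3,c,-1)
      M=R.from_euler("xyz",o0["tcp_rot"]).as_matrix();p=proj("scene",o0["tool_pos"]-M[:,0]*d+M[:,1]*y+M[:,2]*45.9*s)
      cv2.circle(B,tuple(int(v) for v in((p-[0,80])*4)),2,c,-1)
C=np.zeros((690,540,3),np.uint8);C[:360]=A;C[365:685,:400]=B
C=cv2.resize(C,None,fx=.85,fy=.85);cv2.imwrite("pics/f.png",C)
```

```text
w 0 -1 -9.5 [231. 255.]
w 0 -1 9.5 [230. 228.]
w 0 1 -9.5 [321. 255.]
w 0 1 9.5 [322. 228.]
w 20 -1 -9.5 [227. 268.]
w 20 -1 9.5 [225. 240.]
w 20 1 -9.5 [324. 268.]
w 20 1 9.5 [326. 240.]
w 40 -1 -9.5 [222. 285.]
w 40 -1 9.5 [220. 254.]
w 40 1 -9.5 [329. 285.]
w 40 1 9.5 [331. 254.]
```

View pics/f.png

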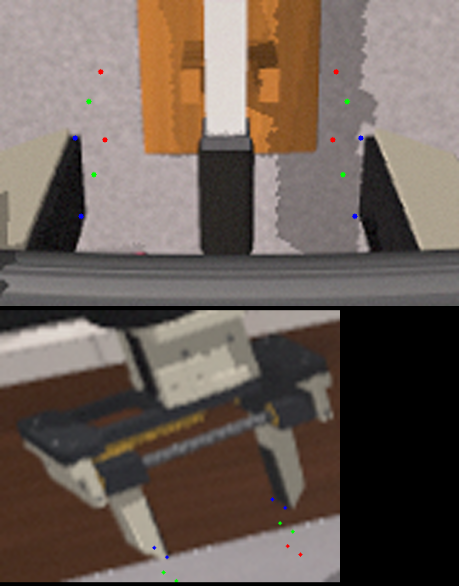

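Both views show the real fingertips ending about 40 mm short of the reported TCP; the blue d=40 marks sit on the tips. The fingers therefore closed above the bar and touched nothing. I'll open them and go 40 mm lower.

carry_out --pt "1 1.2 0 0" --pt "1 1.2 0 0" --pt "1 1.2 0 0" --pt "1 1.2 0 0" --pt "1 1.2 0 0" --pt "1 1.2 0 0" --pt "1 1.2 0 0" --pt "1 1.2 0 0" --pt "1 1.2 -4 0" --pt "1 1.2 -8 0" --pt "1 1.2 -12 0" --pt "1 1.2 -16 0" --hand 56

```text
time: 4.08
tool_pos: [552.4, -196.2, 9.1]
tcp_rot: [-2.532, 1.568, 2.516]
contact_force: [-0.6, -0.4, 0.2]
grip_width: 55.9
```

carry_out --pt "0 0 -5 0" --pt "0 0 -10 0" --pt "0 0 -15 0" --pt "0 0 -20 0" --pt "0 0 -23 0" --pt "0 0 -23 0" --pt "0 0 -23 0"

```text
time: 4.67
tool_pos: [552.3, -196.2, -14.1]
tcp_rot: [-2.52, 1.568, 2.528]
contact_force: [0.9, -0.2, -0.3]
grip_width: 55.7
```

No contact, so close.

carry_out --pt "0 0 0 0" --pt "0 0 0 0" --pt "0 0 0 0" --pt "0 0 0 0" --pt "0 0 0 0" --pt "0 0 0 0" --pt "0 0 0 0" --pt "0 0 0 0" --pt "0 0 0 0" --hand 0

```text
time: 5.42
tool_pos: [552.3, -196.0, -14.0]
tcp_rot: [-2.547, 1.567, 2.501]
contact_force: [-0.9, 1.1, 2.0]
grip_width: 17.9
```

Run:
```python
from h import *
o=get_obs();print(o["tool_pos"],o["tcp_rot"],o["grip_width"],o["contact_force"],o["moment"])
M=R.from_euler("xyz",o["tcp_rot"]).as_matrix();print("jaw yaw",np.degrees(np.arctan2(M[1,2],M[0,2])))
np.save("grasp.npy",o,allow_pickle=True)
cv2.imwrite("pics/wg.png",capture("wrist")[:,:,::-1])
```

```text
[ 552.26942422 -196.03182895  -14.04015707] [-2.54733574  1.56733546  2.50081615] 17.869754230288375 [-0.94676395  1.11201843  2.04400853] [0.19416405 0.08014412 0.09018531]
jaw yaw -70.76236177542751
```

carry_out --pt "0 0 5 0" --pt "0 0 15 0" --pt "0 0 35 0" --pt "0 0 60 0" --pt "0 0 90 0" --pt "0 0 115 0" --pt "0 5 130 1" --pt "4 25 134 3" --pt "8 55 134 5" --pt "12 85 134 8" --pt "16 115 134 11" --pt "20 145 134 14" --pt "24 175 134 17" --pt "28 205 134 20" --pt "32 235 134 23" --pt "36 262 134 25" --pt "40 282 134 25.7" --pt "40 291 134 25.7" --pt "40 291 134 25.7" --pt "40 291 134 25.7"

```text
time: 7.13
tool_pos: [591.9, 94.5, 120.0]
tcp_rot: [-2.336, 1.567, -3.122]
contact_force: [-0.3, -0.9, -4.0]
grip_width: 18.0
```

Run:
```python
from h import *
o=get_obs();print(o["time"],o["tool_pos"],o["grip_width"],o["contact_force"],o["moment"],o["joint_positions"].round(2))
M=R.from_euler("xyz",o["tcp_rot"]).as_matrix();print("jaw yaw",np.degrees(np.arctan2(M[1,2],M[0,2])))
np.save("o4.npy",o,allow_pickle=True)
a=capture("wrist");cv2.imwrite("pics/w4.png",a[:,:,::-1])
b=cv2.resize(a[0:240,60:340],(560,480))
cv2.imwrite("pics/w4b.png",b[:,:,::-1])
print(proj("wrist",[606,223,104],o))
```

```text
7.1333 [591.86506673  94.54384639 119.95171621] 17.954244283249057 [-0.32080217 -0.86611735 -4.00192991] [-0.05013305 -0.04885593 -0.02903871] [0.03 0.54 1.4  0.   1.2  0.82]
jaw yaw -45.0377097916336
[154.95328608  90.28880089]
```

View pics/w4b.png

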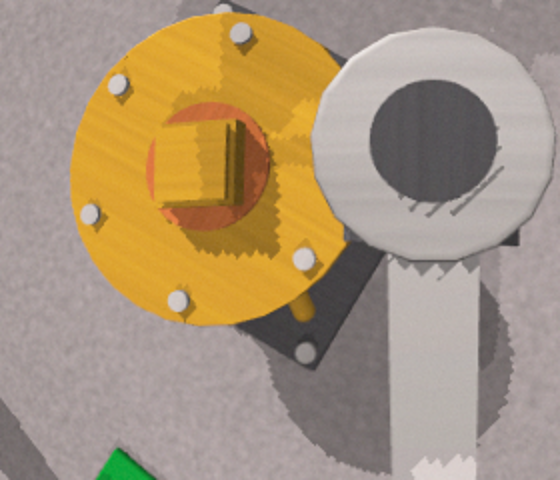

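The plug's top has corners at crop (155,129), (226,121), (228,204) and (156,206). The wrench head is at (433,143). Now find the edges more closely.

Run:
```python
from h import *
o=np.load("o4.npy",allow_pickle=True).item();im=cv2.imread("pics/w4.png")
f=lambda c:(60+c[0]/2,c[1]/2)
Q=[onz("wrist",f(c),104,o)[:2] for c in((155,127),(226,121),(229,205),(156,206))]
Q=np.array(Q);print(Q.round(1),[np.linalg.norm(Q[i]-Q[i-1]).round(1) for i in range(4)],Q.mean(0))
for i in range(4):
    e=Q[i]-Q[i-1];print("edge yaw mod90",np.degrees(np.arctan2(e[1],e[0]))%90)
hsv=cv2.cvtColor(im,cv2.COLOR_BGR2HSV);print(hsv[50:110:4,155].tolist());
# washer (reddish) circle
m=((hsv[...,0]<13)&(hsv[...,1]>120)).astype(np.uint8);m[:40]=0;m[125:]=0;m[:,:125]=0;m[:,205:]=0
ys,xs=np.where(m);w=np.array([onz("wrist",p,87.5,o)[:2] for p in zip(xs,ys)],np.float32);h=cv2.convexHull(w)[:,0]
print("washer",cv2.minEnclosingCircle(w),len(w))
# lid outline
m=((hsv[...,0]>13)&(hsv[...,0]<30)&(hsv[...,1]>120)).astype(np.uint8);m[170:]=0;m[:,240:]=0
m=cv2.morphologyEx(m,cv2.MORPH_CLOSE,np.ones((15,15)))
c=max(cv2.findContours(m,0,1)[0],key=cv2.contourArea)[:,0]
L=np.array([onz("wrist",p,85,o)[:2] for p in c if p[0]<210])
A=np.c_[2*L,np.ones(len(L))];
for k in range(3):
    s=np.linalg.lstsq(A,(L**2).sum(1),rcond=None)[0];r=np.sqrt(s[2]+s[0]**2+s[1]**2);e=abs(np.hypot(*(L-s[:2]).T)-r);g=e<2;L=L[g];A=A[g]
print("lid",s[:2],r,len(L))
# head circle, z=193
m=((hsv[...,1]<25)&(hsv[...,2]>165)).astype(np.uint8);m[133:]=0;m[:,:200]=0
c=max(cv2.findContours(m,0,1)[0],key=cv2.contourArea)[:,0];L=np.array([onz("wrist",p,o["tool_pos"][2]+73,o)[:2] for p in c if p[1]<115])
A=np.c_[2*L,np.ones(len(L))];s=np.linalg.lstsq(A,(L**2).sum(1),rcond=None)[0];r=np.sqrt(s[2]+s[0]**2+s[1]**2)
print("head",s[:2],r, (s[:2]-o["tool_pos"][:2]), np.hypot(*(s[:2]-o["tool_pos"][:2])))
```

```text
[[611.2 246.4]
 [629.  227.3]
 [609.1 206.5]
 [591.4 226.8]] [np.float64(27.8), np.float64(26.1), np.float64(28.8), np.float64(26.9)] [610.1769612  226.74823154]
edge yaw mod90 44.71358243007115
edge yaw mod90 43.07931943958974
edge yaw mod90 46.328439675964745
edge yaw mod90 41.02049939297282
[[20, 196, 194], [11, 179, 192], [11, 181, 192], [20, 194, 201], [21, 199, 223], [20, 198, 218], [20, 200, 221], [20, 196, 222], [20, 201, 217], [20, 195, 222], [20, 202, 221], [20, 195, 220], [21, 206, 224], [20, 198, 153], [10, 173, 162]]
washer ((610.4027709960938, 227.94642639160156), 23.953208923339844) 1142
lid [610.8387712  227.59042286] 59.443243876293565 242
head [702.45473212 117.78554916] 52.79641624095165 [110.58966539  23.24170277] 113.00553455017666
```

Run:
```python
from h import *
o=np.load("o4.npy",allow_pickle=True).item();im=cv2.imread("pics/w4.png")
f=lambda c:(60+c[0]/2,c[1]/2);t=o["tool_pos"]
E=[(312,144),(554,144),(433,27),(433,262)]
q=np.array([onz("wrist",f(c),t[2]+73,o)[:2] for c in E]);print(q.round(1),"diam",np.hypot(*(q[0]-q[1])),np.hypot(*(q[2]-q[3])))
u=np.array([1,1])/2**.5;v=np.array([-1,1])/2**.5
for p in((q[0]+q[1])/2,(q[2]+q[3])/2):print("along",(p-t[:2])@u,"lat",(p-t[:2])@v)
hsv=cv2.cvtColor(im,cv2.COLOR_BGR2HSV)
g=cv2.cvtColor(im,cv2.COLOR_BGR2GRAY)
for r in (150,170,190,205):
    k=np.where((hsv[r,230:320,1]<30)&(hsv[r,230:320,2]>165))[0]+230;print(r,k.min(),k.max(),((onz("wrist",((k.min()+k.max()+1)/2,r),t[2]+68,o)[:2]-t[:2])@np.c_[u,v]).round(1))
# same for top: lid circle centre
tm=cv2.imread("pics/top0.png");h=cv2.cvtColor(tm,cv2.COLOR_BGR2HSV)
c=cv2.HoughCircles(cv2.cvtColor(tm,cv2.COLOR_BGR2GRAY)[120:230,100:220],cv2.HOUGH_GRADIENT,1,50,param1=100,param2=15,minRadius=19,maxRadius=28);print(c)
if c is not None:
  x,y,r=c[0,0];print("top lid",onz("top",(100+x,120+y),85).round(1),r*1120/432.8)
```

```text
[[646.3 179.7]
 [678.3 147.6]
 [678.4 179.7]
 [645.9 147.3]] diam 45.36852739221552 45.80471205630806
along 98.66696861268338 lat -0.9172293981216485
along 98.46778972455193 lat -0.9304912640929455
150 255 319 [67.7 -5.2]
170 255 319 [59.6 -5.3]
190 255 319 [51.3 -5.3]
205 255 319 [45.  -5.4]
[[[55.5 55.5 22.9]]]
top lid [610.1 227.1  85. ] 59.26063
```

carry_out --pt "-13 16 0 -0.3" --pt "-27 32 0 -0.7" --pt "-42 51 0 -1" --pt "-53.3 64.1 0 -1" --pt "-53.3 64.1 -10 -1" --pt "-53.3 64.1 -22 -1" --pt "-53.3 64.1 -34 -1" --pt "-53.3 64.1 -42 -1" --pt "-53.3 64.1 -42 -1" --pt "-53.3 64.1 -42 -1"

```text
time: 8.02
tool_pos: [538.8, 156.9, 77.7]
tcp_rot: [-2.262, 1.566, -3.068]
contact_force: [-0.6, 0.2, -3.6]
grip_width: 17.7
```

Run:
```python
from h import *
o=get_obs();print(o["time"],o["tool_pos"],o["grip_width"],o["contact_force"],o["moment"])
M=R.from_euler("xyz",o["tcp_rot"]).as_matrix();print("jaw yaw",np.degrees(np.arctan2(M[1,2],M[0,2])),M[:,0].round(4))
a=capture("scene");t=capture("top");w=capture("wrist")
for n,i in(("s5",a),("t5",t),("w5",w)):cv2.imwrite(f"pics/{n}.png",i[:,:,::-1])
c=np.hstack([cv2.resize(a[160:250,350:470],(480,360),interpolation=2),cv2.resize(t[130:220,110:190],(320,360),interpolation=2)])
cv2.imwrite("pics/c5.png",c[:,:,::-1])
print("scene plug",proj("scene",[610.3,227.3,104]),"mouth",proj("scene",[610.3,227.3,108]),"top",proj("top",[610.3,227.3,151]))
```

```text
8.0167 [538.77334303 156.93587039  77.71125609] 17.70088403448849 [-0.62909802  0.20092165 -3.63349111] [-0.01987699 -0.05041443 -0.03238457]
jaw yaw -46.17823749322906 [-4.7e-03 -4.0e-04 -1.0e+00]
scene plug [401.93627432 189.05215091] mouth [402.16612158 187.76025298] top [148.06737124 171.94195334]
```

View pics/c5.png

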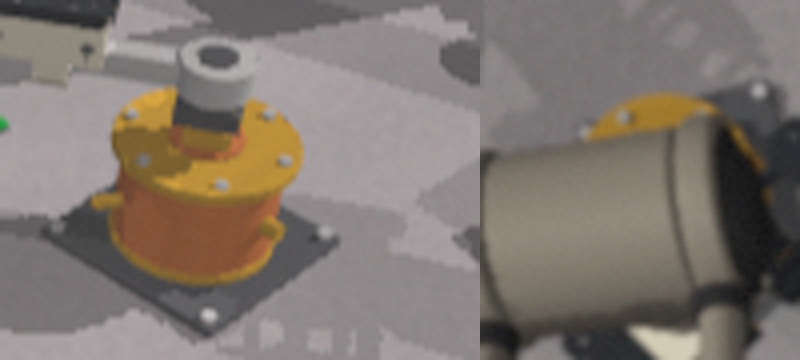

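The scene view shows the dark socket (crop 209,113) centred over the washer and plug (207,135). y is 1.7 mm short, so I'll correct that and lower.

carry_out --pt "0 1.6 0 0" --pt "0 1.6 0 0" --pt "0 1.6 -2 0" --pt "0 1.6 -4 0" --pt "0 1.6 -6 0" --pt "0 1.6 -6 0"

```text
time: 8.67
tool_pos: [539.0, 159.2, 72.1]
tcp_rot: [-2.319, 1.567, -3.124]
contact_force: [-0.4, -0.4, -4.5]
grip_width: 17.5
```

carry_out --pt "0 0 -1 0" --pt "0 0 -2 0" --pt "0 0 -3 0" --pt "0 0 -3 0"

```text
time: 9.0
tool_pos: [538.8, 159.2, 68.9]
tcp_rot: [-2.315, 1.567, -3.12]
contact_force: [-0.2, -0.9, -5.1]
grip_width: 17.7
```

carry_out --pt "0 -0.5 -1 0" --pt "0 -0.5 -2 0" --pt "0 -0.5 -3 0" --pt "0 -0.5 -4 0" --pt "0 -0.5 -4 0"

```text
time: 9.42
tool_pos: [538.6, 158.8, 64.6]
tcp_rot: [-2.33, 1.566, -3.135]
contact_force: [-0.2, 0.9, -3.2]
grip_width: 17.9
```

carry_out --pt "0 0 -1 0" --pt "0 0 -2 0" --pt "0 0 -3 0" --pt "0 0 -4 0" --pt "0 0 -4 0"

```text
time: 9.83
tool_pos: [538.6, 158.8, 60.4]
tcp_rot: [-2.322, 1.566, -3.127]
contact_force: [0.2, 0.9, -3.9]
grip_width: 17.9
```

carry_out --pt "0 0 -1 0" --pt "0 0 -2 0" --pt "0 0 -2 0"

```text
time: 10.08
tool_pos: [538.6, 158.7, 58.5]
tcp_rot: [-2.301, 1.566, -3.106]
contact_force: [-1.8, -0.6, -0.8]
grip_width: 17.6
```

Run:
```python
from h import *
o=get_obs();print(o["time"],o["tool_pos"],o["contact_force"],o["moment"])
M=R.from_euler("xyz",o["tcp_rot"]).as_matrix();print("jaw yaw",np.degrees(np.arctan2(M[1,2],M[0,2])),M[:,0].round(4))
```

```text
10.0833 [538.59664588 158.66181836  58.50988641] [-1.78195218 -0.57401779 -0.8022806 ] [0.0704649  0.08703933 0.09695664]
jaw yaw -46.126409833462695 [-4.4e-03 -2.0e-04 -1.0e+00]
```

carry_out --pt "0 0 -0.6 0" --pt "0 0 -1 0" --pt "0 0 -1 0"

```text
time: 10.33
tool_pos: [538.6, 158.5, 57.6]
tcp_rot: [-2.265, 1.566, -3.071]
contact_force: [-3.7, -1.1, 0.2]
grip_width: 17.5
```

```bash
cat > arc.py <<'E'
from h import *
import sys
C=np.array([610.3,227.3])
o=get_obs();p=o["tool_pos"];M=R.from_euler("xyz",o["tcp_rot"]).as_matrix();r=p[:2]-C
print("t",round(o["time"],2),"yaw",round(np.degrees(np.arctan2(M[1,2],M[0,2]))+90,2),"ang",round(np.degrees(np.arctan2(-r[1],-r[0])),2),"r",np.hypot(*r).round(1),"z",p[2].round(1))
tg=np.array([r[1],-r[0]])/np.hypot(*r);print("tang F",round(o["contact_force"][:2]@tg,2),"rad F",round(o["contact_force"][:2]@r/np.hypot(*r),2),o["contact_force"].round(1),"mom",o["moment"].round(2))
for th in map(float,sys.argv[1:]):
    t=np.radians(-th);q=np.array([[np.cos(t),-np.sin(t)],[np.sin(t),np.cos(t)]])@r-r;print(th,q.round(1))
E
python3 arc.py 2 4 6 8 10 12 14 16
```

```text
t 10.33 yaw 43.87 ang 43.79 r 99.4 z 57.6
tang F 1.78 rad F 3.41 [-3.7 -1.1  0.2] mom [0.01 0.17 0.13]
2.0 [-2.4  2.5]
4.0 [-4.6  5.2]
6.0 [-6.8  7.9]
8.0 [-8.9 10.7]
10.0 [-10.9  13.5]
12.0 [-12.7  16.4]
14.0 [-14.5  19.4]
16.0 [-16.2  22.4]
```

carry_out --pt "-1.2 1.2 0.3 -1" --pt "-2.4 2.5 0.3 -2" --pt "-3.5 3.8 0.3 -3" --pt "-4.6 5.2 0.3 -4" --pt "-5.7 6.5 0.3 -5" --pt "-6.8 7.9 0.3 -6" --pt "-7.9 9.3 0.3 -7" --pt "-8.9 10.7 0.3 -8" --pt "-9.9 12.1 0.3 -9" --pt "-10.9 13.5 0.3 -10" --pt "-10.9 13.5 0.3 -10"

```text
time: 11.25
tool_pos: [527.6, 172.3, 58.0]
tcp_rot: [-2.311, 1.567, 2.992]
contact_force: [-1.2, -0.1, -2.6]
grip_width: 17.6
```

```bash
python3 arc.py 1 2 3 4 5 6 7 8
```

```text
t 11.25 yaw 33.8 ang 33.61 r 99.3 z 58.0
tang F 0.55 rad F 1.03 [-1.2 -0.1 -2.6] mom [ 0.18 -0.02  0.44]
1.0 [-0.9  1.5]
2.0 [-1.9  2.9]
3.0 [-2.8  4.4]
4.0 [-3.6  5.9]
5.0 [-4.5  7.4]
6.0 [-5.3  8.9]
7.0 [-6.1 10.5]
8.0 [-6.8 12. ]
```

carry_out --pt "-0.9 1.5 0 -1" --pt "-1.9 2.9 0 -2" --pt "-2.8 4.4 0 -3" --pt "-3.6 5.9 0 -4" --pt "-4.5 7.4 0 -5" --pt "-5.3 8.9 0 -6" --pt "-6.1 10.5 0 -7" --pt "-6.8 12 0 -8" --pt "-6.8 12 0 -8"

```text
time: 12.0
tool_pos: [520.5, 184.5, 57.9]
tcp_rot: [-2.259, 1.566, 2.903]
contact_force: [-1.7, -2.0, -1.6]
grip_width: 17.5
```

```bash
python3 arc.py 1 2 3 4 5 6 7 8
```

```text
t 12.0 yaw 25.73 ang 25.49 r 99.5 z 57.9
tang F -1.06 rad F 2.36 [-1.7 -2.  -1.6] mom [-0.28  0.03  0.44]
1.0 [-0.7  1.6]
2.0 [-1.4  3.2]
3.0 [-2.1  4.8]
4.0 [-2.8  6.4]
5.0 [-3.4  8. ]
6.0 [-4.   9.6]
7.0 [-4.5 11.3]
8.0 [-5.1 12.9]
```

carry_out --pt "-0.7 1.6 0 -1" --pt "-1.4 3.2 0 -2" --pt "-2.1 4.8 0 -3" --pt "-2.8 6.4 0 -4" --pt "-2.8 6.4 0 -4"

```text
time: 12.42
tool_pos: [517.5, 191.1, 57.9]
tcp_rot: [-2.236, 1.566, 2.854]
contact_force: [-1.1, -2.7, -1.6]
grip_width: 17.9
```

```bash
sed -i 's|^for th|print("T about plug",round(o["moment"][2]-.1*(o["contact_force"][:2]@tg),2))\nfor th|' arc.py; python3 arc.py 1 2 3 4
```

```text
t 12.42 yaw 21.67 ang 21.3 r 99.6 z 57.9
tang F -2.17 rad F 1.98 [-1.1 -2.7 -1.6] mom [-0.45  0.01  0.38]
T about plug 0.6
1.0 [-0.6  1.6]
2.0 [-1.2  3.3]
3.0 [-1.8  4.9]
4.0 [-2.3  6.6]
```

carry_out --pt "-0.6 1.6 0 -1" --pt "-1.2 3.3 0 -2" --pt "-1.8 4.9 0 -3" --pt "-2.3 6.6 0 -4" --pt "-2.3 6.6 0 -4"

```text
time: 12.83
tool_pos: [515.0, 197.9, 57.9]
tcp_rot: [-2.189, 1.566, 2.83]
contact_force: [-0.8, -5.1, -1.4]
grip_width: 17.8
```

```bash
python3 arc.py 1 2 3 4
```

```text
t 12.83 yaw 17.59 ang 17.14 r 99.8 z 57.9
tang F -4.65 rad F 2.26 [-0.8 -5.1 -1.4] mom [-0.71  0.03  0.28]
T about plug 0.74
1.0 [-0.5  1.7]
2.0 [-1.   3.3]
3.0 [-1.4  5. ]
4.0 [-1.8  6.7]
```

carry_out --pt "-0.3 1.7 0 -1" --pt "-0.8 3.4 0 -2" --pt "-1.2 5.1 0 -3" --pt "-1.6 6.8 0 -4" --pt "-1.6 6.8 0 -4"

```text
time: 13.25
tool_pos: [513.0, 204.6, 57.9]
tcp_rot: [-2.056, 1.565, 2.893]
contact_force: [-2.3, -5.0, -0.7]
grip_width: 18.0
```

```bash
python3 arc.py 1 2 3 4
```

```text
t 13.25 yaw 13.54 ang 13.13 r 99.9 z 57.9
tang F -4.31 rad F 3.34 [-2.3 -5.  -0.7] mom [-0.82  0.11  0.38]
T about plug 0.81
1.0 [-0.4  1.7]
2.0 [-0.7  3.4]
3.0 [-1.1  5.1]
4.0 [-1.3  6.8]
```

carry_out --pt "-0.2 1.7 0 -1" --pt "-0.4 3.4 0 -2" --pt "-0.7 5.1 0 -3" --pt "-0.9 6.8 0 -4" --pt "-0.9 6.8 0 -4"

```text
time: 13.67
tool_pos: [511.5, 211.3, 57.8]
tcp_rot: [-1.903, 1.564, 2.975]
contact_force: [-3.6, -6.4, 0.0]
grip_width: 18.0
```

```bash
python3 arc.py 1 2 3 4
```

```text
t 13.67 yaw 9.5 ang 9.22 r 100.1 z 57.8
tang F -5.76 rad F 4.58 [-3.6 -6.4  0. ] mom [-0.9   0.24  0.47]
T about plug 1.04
1.0 [-0.3  1.7]
2.0 [-0.5  3.5]
3.0 [-0.7  5.2]
4.0 [-0.9  6.9]
```

carry_out --pt "0 1.7 0 -1" --pt "-0.2 3.5 0 -2" --pt "-0.4 5.2 0 -3" --pt "-0.4 5.2 0 -3"

```text
time: 14.0
tool_pos: [510.7, 216.3, 57.8]
tcp_rot: [-1.774, 1.564, 3.052]
contact_force: [-2.5, -6.4, -0.5]
grip_width: 17.7
```

```bash
python3 arc.py 1 2 3 4
```

```text
t 14.0 yaw 6.46 ang 6.33 r 100.2 z 57.8
tang F -6.08 rad F 3.16 [-2.5 -6.4 -0.5] mom [-0.9   0.22  0.45]
T about plug 1.06
1.0 [-0.2  1.7]
2.0 [-0.3  3.5]
3.0 [-0.4  5.2]
4.0 [-0.5  7. ]
```

carry_out --pt "0 1.7 0 -1" --pt "0 3.5 0 -2" --pt "-0.1 5.2 0 -3" --pt "-0.1 5.2 0 -3"

```text
time: 14.33
tool_pos: [510.1, 221.3, 57.7]
tcp_rot: [-1.66, 1.563, 3.112]
contact_force: [-2.7, -5.5, -1.0]
grip_width: 17.6
```

```bash
python3 arc.py 1 2 3 4
```

```text
t 14.33 yaw 3.43 ang 3.44 r 100.4 z 57.7
tang F -5.33 rad F 3.01 [-2.7 -5.5 -1. ] mom [-0.87  0.17  0.51]
T about plug 1.04
1.0 [-0.1  1.7]
2.0 [-0.1  3.5]
3.0 [-0.2  5.3]
4.0 [-0.2  7. ]
```

carry_out --pt "0.1 1.7 0 -1" --pt "0.1 3.5 0 -2" --pt "0.1 5.3 0 -3" --pt "0.1 5.3 0 -3"

```text
time: 14.67
tool_pos: [509.8, 226.3, 57.6]
tcp_rot: [-1.55, 1.562, -3.114]
contact_force: [-2.2, -5.4, -0.6]
grip_width: 17.6
```

```bash
python3 arc.py 1 2 3 4
```

```text
t 14.67 yaw 0.4 ang 0.58 r 100.5 z 57.6
tang F -5.38 rad F 2.25 [-2.2 -5.4 -0.6] mom [-0.96  0.13  0.48]
T about plug 1.02
1.0 [-0.   1.8]
2.0 [0.  3.5]
3.0 [0.1 5.3]
4.0 [0.2 7. ]
```

carry_out --pt "0.2 1.8 0 -1" --pt "0.3 3.5 0 -2" --pt "0.3 3.5 0 -2"

```text
time: 14.92
tool_pos: [509.7, 229.5, 57.6]
tcp_rot: [-1.459, 1.561, -3.058]
contact_force: [-2.1, -5.2, -0.9]
grip_width: 18.0
```

```bash
python3 arc.py 1 2 3 4
python3 - <<'E'
from h import *
a=capture("scene");cv2.imwrite("pics/s6.png",a[:,:,::-1])
b=cv2.imread("pics/s5.png")
c=np.hstack([cv2.resize(x[160:220,370:440],(400,343),interpolation=2) for x in(b,a[:,:,::-1])]);cv2.imwrite("pics/c6.png",c)
E
```

```text
t 14.92 yaw -1.62 ang -1.26 r 100.6 z 57.6
tang F -5.22 rad F 2.03 [-2.1 -5.2 -0.9] mom [-0.9   0.14  0.57]
T about plug 1.1
1.0 [0.1 1.8]
2.0 [0.1 3.5]
3.0 [0.3 5.3]
4.0 [0.4 7. ]
```

View pics/c6.png

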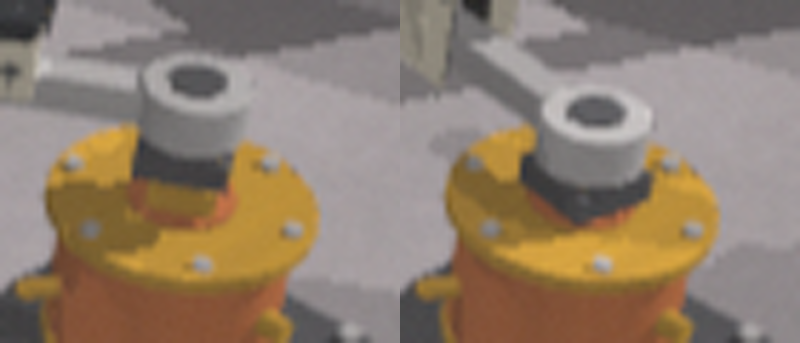

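The socket is well down on the plug, showing at the right of the crop (585,185), and has turned with the wrench. There has been no drop in torque yet, so carry on in small steps.

carry_out --pt "0.3 1.8 0 -1" --pt "0.4 3.5 0 -2" --pt "0.6 5.3 0 -2.8" --pt "0.6 5.3 0 -2.8"

```text
time: 15.3
tool_pos: [509.8, 234.4, 57.6]
tcp_rot: [-1.359, 1.56, -3.007]
contact_force: [-2.3, -5.5, -0.1]
grip_width: 17.9
```

```bash
python3 arc.py 1 2 3 4
```

```text
t 15.3 yaw -4.39 ang -4.02 r 100.8 z 57.6
tang F -5.63 rad F 1.93 [-2.3 -5.5 -0.1] mom [-1.01  0.22  0.58]
T about plug 1.15
1.0 [0.1 1.8]
2.0 [0.3 3.5]
3.0 [0.5 5.3]
4.0 [0.7 7. ]
```

carry_out --pt "0.3 1.8 0 -1" --pt "0.6 3.5 0 -2" --pt "0.9 5.3 0 -2.8" --pt "0.9 5.3 0 -2.8"

```text
time: 15.63
tool_pos: [510.1, 239.1, 57.5]
tcp_rot: [-1.253, 1.558, -2.95]
contact_force: [-4.0, -6.9, -0.6]
grip_width: 17.7
```

```bash
python3 arc.py 1 2 3 4
```

```text
t 15.63 yaw -7.21 ang -6.71 r 100.9 z 57.5
tang F -7.37 rad F 3.2 [-4.  -6.9 -0.6] mom [-1.14  0.22  0.57]
T about plug 1.31
1.0 [0.2 1.7]
2.0 [0.5 3.5]
3.0 [0.8 5.2]
4.0 [1.1 7. ]
```

carry_out --pt "0.4 1.7 0 -1" --pt "0.8 3.5 0 -1.8" --pt "0.8 3.5 0 -1.8"

```text
time: 15.88
tool_pos: [510.3, 241.9, 57.4]
tcp_rot: [-1.157, 1.557, -2.885]
contact_force: [-3.1, -6.6, 0.6]
grip_width: 17.8
```

```bash
python3 arc.py 1 2 3 4
```

```text
t 15.88 yaw -9.02 ang -8.32 r 101.0 z 57.4
tang F -6.99 rad F 2.08 [-3.1 -6.6  0.6] mom [-1.16  0.25  0.61]
T about plug 1.31
1.0 [0.3 1.7]
2.0 [0.6 3.5]
3.0 [0.9 5.2]
4.0 [1.3 6.9]
```

carry_out --pt "0.6 1.8 0 -0.8" --pt "1.1 3.7 0 -1.7" --pt "1.1 3.7 0 -1.7"

```text
time: 16.13
tool_pos: [510.7, 245.0, 57.4]
tcp_rot: [-1.095, 1.555, -2.854]
contact_force: [-3.2, -7.2, 1.5]
grip_width: 17.9
```

```bash
python3 arc.py 1 2 3 4
```

```text
t 16.13 yaw -10.75 ang -10.09 r 101.2 z 57.4
tang F -7.63 rad F 1.93 [-3.2 -7.2  1.5] mom [-1.12  0.26  0.52]
T about plug 1.28
1.0 [0.3 1.7]
2.0 [0.7 3.5]
3.0 [1.1 5.2]
4.0 [1.5 6.9]
```

carry_out --pt "0.7 1.8 0 -0.8" --pt "1.3 3.7 0 -1.7" --pt "1.3 3.7 0 -1.7"

```text
time: 16.38
tool_pos: [511.2, 248.6, 57.4]
tcp_rot: [-1.082, 1.553, -2.871]
contact_force: [-2.8, -6.0, 1.6]
grip_width: 17.6
```

```bash
python3 arc.py 1 2 3 4
```

```text
t 16.38 yaw -12.5 ang -12.12 r 101.3 z 57.4
tang F -6.4 rad F 1.46 [-2.8 -6.   1.6] mom [-0.95  0.27  0.27]
T about plug 0.91
1.0 [0.4 1.7]
2.0 [0.8 3.4]
3.0 [1.2 5.2]
4.0 [1.7 6.9]
```

carry_out --pt "0.5 1.5 0 -0.9" --pt "0.9 2.6 0 -1.5" --pt "0.9 2.6 0 -1.5"

```text
time: 16.63
tool_pos: [511.9, 251.4, 57.5]
tcp_rot: [-1.099, 1.553, -2.914]
contact_force: [-3.4, -3.6, 0.1]
grip_width: 17.5
```

```bash
python3 arc.py 1 2 3 4
```

```text
t 16.63 yaw -14.04 ang -13.74 r 101.3 z 57.5
tang F -4.28 rad F 2.49 [-3.4 -3.6  0.1] mom [-0.64  0.26  0.22]
T about plug 0.65
1.0 [0.4 1.7]
2.0 [0.9 3.4]
3.0 [1.4 5.1]
4.0 [1.9 6.8]
```

The torque fell from 1.31 to 0.65 while the handle moved on about 3°, so the wrench has clicked. Stop here and back off to free it.

carry_out --pt "-0.4 -1.7 0 1" --pt "-0.8 -3.4 0 2" --pt "-1.1 -5.1 0 3" --pt "-1.4 -6.8 0 4" --pt "-1.4 -6.8 0 4"

```text
time: 17.05
tool_pos: [510.2, 243.1, 57.4]
tcp_rot: [-1.008, 1.551, -2.752]
contact_force: [-1.7, -8.0, -0.3]
grip_width: 17.7
```

```bash
sed -i 's/610.3,227.3/608.8,227.6/' arc.py; python3 arc.py -2 -4 -6
```

```text
t 17.05 yaw -9.9 ang -8.92 r 99.8 z 57.4
tang F -8.19 rad F 0.43 [-1.7 -8.  -0.3] mom [-1.26  0.21  0.57]
T about plug 1.39
-2.0 [-0.5 -3.5]
-4.0 [-0.8 -6.9]
-6.0 [ -1.1 -10.4]
```

carry_out --pt "-0.3 -2 0 1" --pt "-0.5 -4 0 2" --pt "-0.8 -6.5 0 3.5" --pt "-1.1 -9 0 5" --pt "-1.1 -9 0 5"

```text
time: 17.47
tool_pos: [509.6, 235.1, 57.7]
tcp_rot: [-1.087, 1.554, -2.742]
contact_force: [-1.3, 3.1, -1.6]
grip_width: 17.8
```

```bash
python3 arc.py -1 -2 -4
```

```text
t 17.47 yaw -4.83 ang -4.33 r 99.5 z 57.7
tang F 2.99 rad F 1.51 [-1.3  3.1 -1.6] mom [ 0.55 -0.1   0.24]
T about plug -0.06
-1.0 [-0.1 -1.7]
-2.0 [-0.2 -3.5]
-4.0 [-0.3 -6.9]
```

carry_out --pt "0 0.3 1.5 0" --pt "0 0.5 3 0" --pt "0 0.5 5 0" --pt "0 0.5 7 0" --pt "0 0.5 7 0"

```text
time: 17.88
tool_pos: [510.9, 235.8, 64.9]
tcp_rot: [-1.061, 1.556, -2.717]
contact_force: [5.2, 0.1, -7.8]
grip_width: 17.6
```

```bash
python3 arc.py
```

```text
t 17.88 yaw -4.86 ang -4.77 r 98.3 z 64.9
tang F 0.51 rad F -5.17 [ 5.2  0.1 -7.8] mom [ 0.2  -0.67  0.17]
T about plug 0.12
```

carry_out --pt "0 0 3 0" --pt "0 0 6 0" --pt "0 0 10 0" --pt "0 0 15 0" --pt "0 0 25 0" --pt "0 0 40 0" --pt "0 0 55 0" --pt "0 0 55 0" --pt "0 0 55 0"

```text
time: 18.63
tool_pos: [511.0, 235.9, 120.1]
tcp_rot: [-1.063, 1.557, -2.719]
contact_force: [-0.1, 0.2, -5.0]
grip_width: 17.7
```

```bash
python3 arc.py
python3 - <<'E'
from h import *
o=get_obs();print(o["tool_pos"],o["joint_positions"].round(2),o["contact_force"].round(2));np.save("o7.npy",o,allow_pickle=True)
M=R.from_euler("xyz",o["tcp_rot"]).as_matrix();print(M.round(3))
a=capture("wrist");cv2.imwrite("pics/w7.png",a[:,:,::-1]);cv2.imwrite("pics/s7.png",capture("scene")[:,:,::-1])
E
```

```text
t 18.63 yaw -4.87 ang -4.83 r 98.2 z 120.1
tang F 0.21 rad F 0.16 [-0.1  0.2 -5. ] mom [ 0.05  0.02 -0.01]
T about plug -0.03
[510.98795923 235.87295561 120.14029876] [ 0.3   0.48  1.5  -0.    1.17  1.95] [-0.14  0.22 -5.02]
[[-0.013  0.996 -0.085]
 [-0.006 -0.085 -0.996]
 [-1.    -0.012  0.007]]
```

View pics/w7.png

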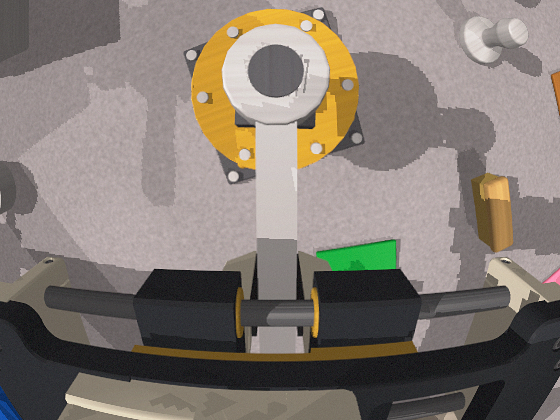

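The wrench is in hand, clear of the plug at head pixel (276,74). The socket corners (240,120) and (312,122) are symmetric, so it has snapped back. Before returning, check for slip along the bar against the picture taken at the grasp.

Run:
```python
from h import *
for n in("wg","w4","w7"):
    g=cv2.imread(f"pics/{n}.png");hsv=cv2.cvtColor(g,cv2.COLOR_BGR2HSV);v=cv2.medianBlur(hsv[...,2],5)
    m=((v>165)&(hsv[...,1]<40)).astype(np.uint8)*255
    c=cv2.HoughCircles(cv2.medianBlur(cv2.cvtColor(g,cv2.COLOR_BGR2GRAY),3)[0:150,200:350],cv2.HOUGH_GRADIENT,1,80,param1=120,param2=15,minRadius=22,maxRadius=34)
    # bar edges
    k=[]
    for r in(150,180,210):
        w=np.where(m[r,240:320])[0]+240;k.append((w.min(),w.max()) if len(w) else None)
    print(n,None if c is None else c[0,0]+[200,0,0],k)
```

```text
wg [275.5         70.5         31.20000076] [(np.int64(254), np.int64(298)), (np.int64(254), np.int64(298)), (np.int64(255), np.int64(297))]
w4 [275.5         70.5         31.20000076] [(np.int64(255), np.int64(319)), (np.int64(255), np.int64(319)), (np.int64(255), np.int64(319))]
w7 [275.5  71.5  27.5] [(np.int64(241), np.int64(319)), (np.int64(251), np.int64(319)), (np.int64(240), np.int64(319))]
```

carry_out --pt "1 -12 0 0.7" --pt "3.5 -36 0 2" --pt "6 -63 0 3.5" --pt "8.6 -90 0 5" --pt "11.2 -117 0 6.5" --pt "13.8 -144 0 8" --pt "16.3 -171 0 9.5" --pt "19 -198 0 11" --pt "21.5 -225 0 12.5" --pt "24 -252 0 14" --pt "26.6 -279 0 15.5" --pt "29.2 -306 0 17" --pt "31.8 -333 0 18.5" --pt "34.4 -360 0 20" --pt "37 -387 0 21.5" --pt "39 -410 0 23" --pt "40.6 -425 0 24.1" --pt "41.3 -432 0 24.1" --pt "41.3 -432 0 24.1" --pt "41.3 -432 0 24.1"

```text
time: 20.4
tool_pos: [550.7, -195.7, 117.9]
tcp_rot: [-1.206, 1.553, -2.442]
contact_force: [0.6, 0.3, -4.4]
grip_width: 17.4
```

Run:
```python
from h import *
o=get_obs();M=R.from_euler("xyz",o["tcp_rot"]).as_matrix();print(o["time"],"goal shift",(np.array([552.3,-196.0,-14.0])-o["tool_pos"]).round(1),"dyaw",19.24-90-np.degrees(np.arctan2(M[1,2],M[0,2])),M.round(3).tolist())
```

```text
20.4 goal shift [   1.6   -0.3 -131.9] dyaw 0.05971590979619634 [[-0.013, 0.944, 0.329], [-0.011, 0.328, -0.944], [-1.0, -0.016, 0.006]]
```

carry_out --pt "1.2 -0.6 -10 0" --pt "1.2 -0.6 -30 0" --pt "1.2 -0.6 -55 0" --pt "1.2 -0.6 -80 0" --pt "1.2 -0.6 -100 0" --pt "1.2 -0.6 -113 0" --pt "1.2 -0.6 -119 0" --pt "1.2 -0.6 -124 0" --pt "1.2 -0.6 -126 0" --pt "1.2 -0.6 -126 0"

```text
time: 21.23
tool_pos: [552.5, -195.8, -7.6]
tcp_rot: [-1.158, 1.554, -2.394]
contact_force: [0.3, 0.6, -3.5]
grip_width: 17.6
```

carry_out --pt "0 0 -1 0" --pt "0 0 -2.5 0" --pt "0 0 -4 0" --pt "0 0 -4.5 0" --pt "0 0 -4.5 0"

```text
time: 21.65
tool_pos: [552.6, -196.1, -11.8]
tcp_rot: [-1.116, 1.554, -2.351]
contact_force: [-2.1, -1.0, 1.7]
grip_width: 17.8
```

Run:
```python
from h import *
o=get_obs();M=R.from_euler("xyz",o["tcp_rot"]).as_matrix();print(o["time"],"goal shift",(np.array([552.3,-196.0,-14.0])-o["tool_pos"]).round(1),"dyaw",19.24-90-np.degrees(np.arctan2(M[1,2],M[0,2])),o["contact_force"],o["moment"],M[:,0])
```

```text
21.65 goal shift [-0.3  0.1 -2.2] dyaw 0.0427526193253982 [-2.1413012  -1.04941258  1.67779721] [0.06433343 0.06304137 0.00444449] [-0.01167478 -0.01178915 -0.99986235]
```

carry_out --pt "-0.5 -0.3 -0.7 0" --pt "-0.5 -0.3 -1.4 0" --pt "-0.5 -0.3 -1.4 0"

```text
time: 21.9
tool_pos: [552.4, -196.5, -13.1]
tcp_rot: [-1.082, 1.555, -2.318]
contact_force: [-0.6, 0.8, 0.5]
grip_width: 17.8
```

carry_out --pt "0 0 0 0" --pt "0 0 0 0" --pt "0 0 0 0" --pt "0 0 0 0" --pt "0 0 0 0" --pt "0 0 0 0" --pt "0 0 0 0" --pt "0 0 0 0" --hand 56

```text
time: 22.57
tool_pos: [552.4, -196.5, -13.2]
tcp_rot: [-1.082, 1.555, -2.318]
contact_force: [-0.2, -0.4, -0.8]
grip_width: 55.9
```

Lift away to the earlier viewing pose, then check.

carry_out --pt "0 0 10 0" --pt "0 0 30 0" --pt "0 0 60 0" --pt "0 0 95 0" --pt "0 0 130 0" --pt "0 0 165 0" --pt "0 0 195 0" --pt "0 0 209 0" --pt "0 0 209 0" --pt "0 0 209 0"

```text
time: 23.4
tool_pos: [552.5, -196.5, 196.8]
tcp_rot: [-0.966, 1.555, -2.202]
contact_force: [-0.5, 0.5, -0.2]
grip_width: 55.9
```

Run:
```python
from h import *
o=get_obs();print(o["time"],o["tool_pos"],o["grip_width"])
a=capture("wrist");s=capture("scene");cv2.imwrite("pics/w8.png",a[:,:,::-1])
im=a[:,:,::-1].copy();hsv=cv2.cvtColor(im,cv2.COLOR_BGR2HSV);m=(hsv[...,1]<45)&(hsv[...,2]>170);P=[]
for r in range(135,245,6):
    c=np.where(m[r,262:300])[0]+262
    if 8<len(c)<24:P.append(onz("wrist",(c.mean(),r),54,o)[:2])
vx,vy,x0,y0=cv2.fitLine(np.array(P,np.float32),cv2.DIST_HUBER,0,.01,.01).ravel();print("bar yaw (was 19.34)",np.degrees(np.arctan2(vy,vx))%180,"y at x=534.9 (was -202.2)",y0+(534.9-x0)*vy/vx,len(P))
for r in range(240,262,2):
    if hsv[r,279,2]<150:print("sleeve edge (was 482.8,-221.6)",onz("wrist",(279,r-.5),54,o)[:2].round(1));break
c=np.hstack([cv2.resize(a[:300],(448,240)),cv2.resize(s[150:330,130:430],(400,240))[:, :352]])
cv2.imwrite("pics/c8.png",cv2.resize(c,(800,240))[:,:,::-1])
```

```text
23.4 [ 552.50078951 -196.50829481  196.78218559] 55.89130793333316
bar yaw (was 19.34) 19.420866 y at x=534.9 (was -202.2) -202.96623 19
sleeve edge (was 482.8,-221.6) [ 486.2 -224.3]
```

View pics/c8.png

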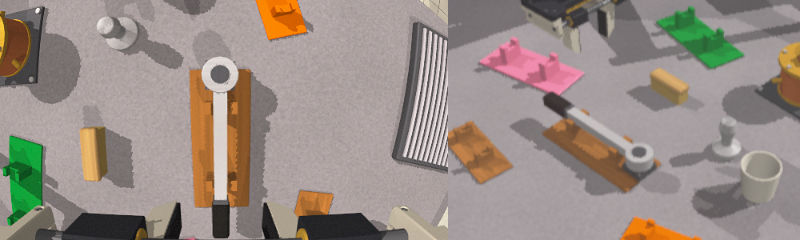

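```bash
python3 -c "
from plant import *
print(close_job())"
```

```text
the job is handed in; nothing more can be done
None
```

I took the wrench from the larger brown rest, seated it on the plug, tightened until it clicked, and laid it back in its rest. The job is handed in, with the robot's clock at 23.4 s of the 64 s allowed.

- **Grasp:** The first grasp closed above the bar without touching it. The camera views showed the real fingertips about 40 mm short of the reported TCP. The second grasp, 40 mm lower, held the bar at an opening of 17.9 mm.
- **Fit:** The socket went down to firm contact, and a scene picture partway through tightening showed it low on the plug. The last readings put the mouth about 1–2 mm lower than expected, which I took as height error.
- **Tightening:** Torque rose to about 1.3 N m over roughly 55° of handle travel, then fell to 0.9 and 0.65 N m over about 3.5° more, and I stopped there. That is inside the 8° run-on. The drop was to about half rather than the stated third. I did not measure how tight the plug ended up.
- **Backing off:** While backing off, the torque read 1.39 N m once at 4° back, with the wrench snapped back and still loaded, and was near zero 5° later.
- **Return:** The bar angle is 19.4° against 19.3° before, and its line is within 1 mm. The sleeve edge read about 3–4 mm off, but with the tool tilted 0.9° that reading is rough. Judged by eye against the rest, the wrench is back to about a pixel.
- **Other things:** The tamper, brush and cup looked undisturbed in the last picture. I did not measure their positions again.

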